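Prop open the lid of a rock specimen show case

ROBOT

A 6-joint arm with a two-finger parallel gripper is mounted at the origin on the work surface. World frame = base frame: x ahead of the robot, y to its left, z up, the work surface at z = 0. Lengths are in m, angles in rad, forces in N, time in s.
With the tool pointing down it reaches from about 0.375 to 0.9 m from the base axis. Payload 3.1 kg.
Tool frame: the origin (TCP) lies between the finger pads; the fingertips stand 22 mm ahead of it and the grasp point (between the pads) lies 3 mm ahead of it; z points along the fingers, y is the line along which they close (so a half turn about z gives the same grasp; the last joint's range is limited). The gripper opens to 87 mm and grips with 3 to 60 N. Pads are 19 mm wide; open, the fingers measure 117 mm over their backs; the gripper's body (75 mm by 190 mm) begins 51 mm behind the grasp point.
Start: joints at [-1.306, 0.527, 1.433, -0, 1.181, -0.178], TCP at [0.268, -0.565, 0.245] pointing down, gripper open.
Joint ranges: [-3.08, 3.08], [-0.75, 2.2], [0.22, 2.44], [-1.43, 4.57], [0, 2.65], [-2.85, 2.85]. Speed limits (rad/s): [2.79, 2.79, 3.14, 3.14, 3.14, 3.14].

INTERFACE

Orientations are given as a unit quaternion [x, y, z, w].
In Python, from rig import robot gives the robot as it stands.
- The arm moves only by the tool move_arm, never from a script. Its argument "series" is text: rows parted by semicolons, each of 6 numbers parted by spaces: the shift along the tool's x, y, z in mm, then the turn, a rotation vector about the tool's x, y, z in degrees. In form: dx dy dz ax ay az; .... A call has 1 to 8 rows; each row is the pose to reach, as a shift and turn from the pose commanded when the call began, along the tool's axes at that moment; what a row does not reach only later rows make up. A row lasts 1/12 s, in which the tool goes at most 41.7 mm and 7.16 degrees, less where a joint would pass 70% of its speed; a pose out of reach is approached as far as the arm can. A call with a gripper value outside its range is refused whole. "jaw" is the opening, from 0 (shut) to 1 (fully open), set as the call begins (left out, the last holds). The fingers move at their own pace and stop on an object; "newtons" is the grip in N (left out, the last holds). Time passes only in rows, so rows that repeat a pose let the fingers close. It gives the time, the measured TCP pose, the force, the opening and the grip force at its end, in the units of the state.
- robot.get_obs(): the state, without advancing time (a new reading comes with each control period).
- robot.camera(name): name is "scene" or "top"; returns a dict with "img" (384x512x3 uint8, red, green, blue), "mtx" (3x3 intrinsics, pixels), "distortion" ([k1, k2, p1, p2, k3] as OpenCV has them; the pictures are not rectified), "world_to_cam" (4x4, takes a point from world to camera coordinates). Camera axes: x right, y down, z forward; pixel columns grow to the right and rows downward; lengths in m; the calibration is good to about 2 mm. A picture is of the moment at which its call begins. There is no depth.
- robot.hand_in(): hands the job in; it is judged then, once.
Trained networks look in a picture, given as the dict that the camera call returned (one of the last four; its "shot" number tells which), for a name from the list of things; names that differ only in an ending like _2 or _b are one class to them, and where a whole thing is asked for, a point or a joint stands for the part that bears it (a point fixed in the world has none). Each returns a list of dicts, best first, with "p" (0 to 1); they miss things now and then, are a little off and sometimes report something else, mostly with a low value. They report only what shows in the picture. A call takes as long as a camera call.
- robot.search_frame(picture, thing): "xyz" ([x, y, z] in m, in world coordinates, good to about 4 mm: the middle of the surface that is visible of it).
- robot.tip_of(picture, thing): "xyz" ([x, y, z] in m, in world coordinates, good to about 4 mm: a listed point, or the origin of a listed thing).
The state is a dict: "time": time; "q": joint angles; "joint_velocities": joint speeds; "joint_torque": joint torques, N m; "position": TCP position; "tool_rot": TCP orientation; "ft_force": force on the tool from outside, world axes, zero at the start; "moment": the same for the moment, N m; "grip_width": finger opening in m; "grip_force": force on a finger pad.
Only numpy, scipy, OpenCV 4.12 (cv2) and the standard library are available. Lean on these libraries where they do the work, as an engineer would, in place of code of your own. Each camera call takes 0.05 s, during which the arm holds its last target. There are 200 camera calls.

TASK

Open the clear lid of the wooden specimen case and leave it propped on its own rod, so that the rocks can be taken out. One hand does it: take the rod that hangs from the lid's front edge, push the lid up with it, bring its pin in over the front rail and feel it down into the holding hole until it is fully home and carries the lid, then let go. Work gently: do not force the rod against the case, do not let the lid drop, and leave everything else where it stands.

Things in the scene. Friction and masses are not known exactly. Their poses are not given: they have to be found in the camera images.
- case: Wooden show case fixed to the table, 240 deep x 300 wide x 220 mm high to its rim; felt floor inside at 100 mm. Origin under its centre; front looks along its own -x, y along its width, z up. Front panel's outer face 120 mm from the origin. Its front rail, 52 mm wide from that face inwards, has its top at 220 mm; a steel plate flush in the middle of the rail carries the holding hole.
- case_hole (a point): Nominal centre of the holding hole's mouth: on top of the front rail, mid-width, 26 mm behind the front face; axes as the case. The hole is upright, 11 mm wide, in a 4 mm plate, free below for 15 mm. The plate (38 x 70 mm) is screwed down through slots, so the real hole lies up to 7 mm nearer to or farther from the front face than this point (not sideways): feel for it.
- lid (a joint): Lid angle in rad about the hinge at the rear rim: 0 shut, growing as the front edge rises; propped it stands at about 0.8. A 6 mm clear sheet with an aluminium lip along its front edge that overhangs the front face by 23 mm; 0.5 to 0.75 kg, no spring and hardly any friction: it falls shut unless held.
- lid_hinge (a point): Middle of the lid's hinge axis (parallel to the case's y), 113 mm behind the case's origin and 224 mm above the table.
- prop: Steel prop rod, 8 mm, 0.12 kg, hung in a clevis at the middle of the lid's front edge; swings about an axis parallel to the lid's hinge. Origin on the pivot, z from foot to pivot. Lid shut: hangs plumb 30 mm in front of the panel. Below the pivot: black rubber sleeve 16 mm thick, 50 mm long, centred at 115 mm; collar 20 mm wide, underside at 192 mm; pin 8 mm thick, tip at 204 mm.
- prop_pivot (a point): The rod's pivot on the lid's front edge, 263 mm from the hinge axis; with the lid shut 224 mm above the table.
- prop_grip (a point): Centre of the rod's rubber grip sleeve.
- prop_tip (a point): Lower tip of the rod's pin.
- rock_red: Red-brown six-sided rock tablet, 68 mm across, 30 mm high, on the felt inside the case; leave alone. Origin under its centre.
- rock_grey: Grey five-sided rock, 76 mm across, 36 mm high, on the felt inside the case; leave alone. Origin under its centre.
- rock_pale: Pale six-sided rock tablet, 60 mm across, 22 mm high, on the table; leave alone. Origin under its centre.
- slide_tray: White tray of glass slides, 100 x 240 x 18 mm, on the table; leave alone. Origin under its centre.
- vial: Small glass vial, 28 mm thick, 55 mm high, standing in front of the case at one side of the rod; leave alone. Origin under its centre.
- dish: Shallow glass dish, 90 mm wide, 16 mm high, on the table; leave alone. Origin under its centre.
- loupe: Folding magnifier, about 75 mm long, 16 mm high, on the table; leave alone. Origin under its lens.

How it is judged:
By the outcome, as a careful person would: the job done as asked, in the order asked, and still so for the second after the job is handed in, with the robot touching nothing.
It also fails if it takes over 64 s, if anything falls off the work surface, if the arm or the gripper's body presses on something with over 40 N, if the wrist force passes 120 N, or if a joint passes its speed limit or range.

## Working session

There is one attempt and no reset: what is moved stays moved. The work goes in short steps, Python scripts to look and compute and a tool call to move; the robot and the scene stay as the last step left them, time stands still between calls to the robot, and variables do not carry over. Pictures are saved under pics/ and viewed, at most 10 in all, crops included, and the job is handed in when it is done.

Besides the shell and the picture viewer there is one more tool, called after "Emit:" by a JSON object that holds its "name" and its "arguments", one argument or row to a line. move_arm: Moves the arm, as the interface text tells. Its arguments: {"type":"object","properties":{"series":{"type":"string"},"jaw":{"type":"number"},"newtons":{"type":"number"}},"required":["series"]}

```bash
mkdir -p pics; ls
python3 - <<'E'
from rig import robot
import cv2,numpy as np
np.set_printoptions(precision=4,suppress=True)
for n in("scene","top"):
    c=robot.camera(n); cv2.imwrite(f"pics/{n}0.png",c["img"][:,:,::-1])
    for t in("case","case_hole","lid_hinge","prop_pivot","prop_grip","prop_tip","vial","dish","loupe","slide_tray","rock_pale"):
        r=robot.tip_of(c,t)
        print(n,t,[(round(d["p"],2),np.round(d["xyz"],3)) for d in r[:2]])
o=robot.get_obs(); print(o)
E
```

```text
pics
scene case []
scene case_hole [(0.59, array([0.549, 0.01 , 0.221]))]
scene lid_hinge [(0.56, array([0.545, 0.214, 0.222]))]
scene prop_pivot [(0.63, array([ 0.544, -0.05 ,  0.225])), (0.15, array([ 0.379, -0.408,  0.004]))]
scene prop_grip [(0.69, array([ 0.549, -0.049,  0.111]))]
scene prop_tip [(0.62, array([ 0.547, -0.05 ,  0.02 ]))]
scene vial [(0.64, array([ 0.408, -0.065, -0.   ]))]
scene dish [(0.78, array([ 0.748, -0.21 , -0.002])), (0.28, array([ 0.547, -0.046,  0.221]))]
scene loupe [(0.6, array([ 0.378, -0.415,  0.004]))]
scene slide_tray [(0.98, array([ 0.661, -0.38 ,  0.002]))]
scene rock_pale [(0.84, array([ 0.386, -0.274, -0.006])), (0.42, array([0.545, 0.213, 0.222]))]
top case [(0.44, array([ 0.387, -0.279,  0.007]))]
top case_hole [(0.97, array([0.545, 0.005, 0.224]))]
top lid_hinge [(0.63, array([0.546, 0.216, 0.222]))]
top prop_pivot [(0.49, array([ 0.545, -0.052,  0.225]))]
top prop_grip []
top prop_tip [(0.5, array([ 0.543, -0.049,  0.019]))]
top vial [(0.53, array([ 0.404, -0.06 , -0.   ]))]
top dish [(0.91, array([ 0.744, -0.211,  0.002])), (0.61, array([ 0.404, -0.06 , -0.001]))]
top loupe []
top slide_tray [(0.76, array([ 0.658, -0.383, -0.002]))]
top rock_pale [(0.74, array([ 0.383, -0.277,  0.003])), (0.63, array([ 0.539, -0.048,  0.022]))]
{'time': 1.2, 'q': array([-1.3065,  0.5275,  1.4327,  0.    ,  1.1814, -0.1785]), 'joint_velocities': array([ 0.0013, -0.    , -0.0012,  0.0004, -0.0011, -0.0023]), 'joint_torque': array([  0.    , -44.0024, -17.6984,   0.0631,   0.0506,  -0.    ]), 'position': array([ 0.2678, -0.5647,  0.2445]), 'tool_rot': array([ 0.9756,  0.2196,  0.    , -0.    ]), 'ft_force': array([ 0.5063,  0.0984, -0.324 ]), 'moment': array([-0.0291,  0.0059,  0.03  ]), 'grip_force': 0.0, 'grip_width': 0.08715826218945383}
```

View pics/scene0.png

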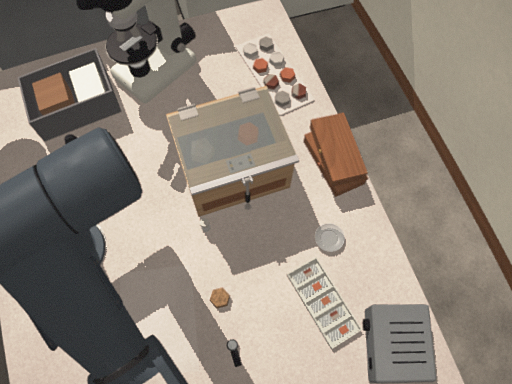

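View pics/top0.png

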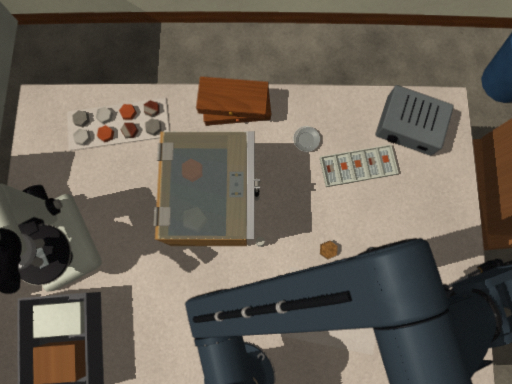

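The front of the case faces world -y and the rod hangs at about x = 0.546. The scene view shows the lip and rod at about (248,182) and the vial at (204,222). In the top view the lip runs from about (254,133) to (248,241). Next I work out the yaw and the approach pose.

```bash
cat > h.py <<'E'
from rig import robot
import cv2,numpy as np
from scipy.spatial.transform import Rotation as R
np.set_printoptions(precision=4,suppress=True)
def ray(c,px,z):
    n=cv2.undistortPoints(np.array([[px]],float),c["mtx"],np.array(c["distortion"]))[0,0]
    T=np.linalg.inv(c["world_to_cam"]); d=T[:3,:3]@[*n,1]; o=T[:3,3]
    return o+d*(z-o[2])/d[2]
def tool(alpha,yaw,sg=1):   # pointing along +y yawed, pitched down alpha deg
    a=np.radians(alpha); z=np.array([0,np.cos(a),-np.sin(a)]); y=np.array([sg,0,0.]); x=np.cross(y,z)
    return R.from_euler('z',yaw,degrees=True)*R.from_matrix(np.c_[x,y,z])
def go(grasp,rot,o=None):
    "row for grasp point (3 mm ahead of TCP)"
    o=o or robot.get_obs(); r0=R.from_quat(o["tool_rot"])
    p=np.array(grasp)-rot.apply([0,0,.003])
    print("row",np.round(np.r_[r0.inv().apply(p-o["position"])*1e3,(r0.inv()*rot).as_rotvec(degrees=True)],1))
E
python3 - <<'E'
from h import *
c=robot.camera("top")
a,b=ray(c,(254,133),.224),ray(c,(248,241),.224); print(a,b, np.degrees(np.arctan2(*(a-b)[[1,0]])))
im=cv2.resize(c["img"][120:255,150:270,::-1],None,fx=4.4,fy=4.4,interpolation=cv2.INTER_CUBIC); cv2.imwrite("pics/crop1.png",im)
for sg in(1,-1): go([.546,-.2,.2],tool(15,0,sg))
print(robot.get_obs()["position"])
E
```

```text
[ 0.6889 -0.0407  0.224 ] [ 0.3898 -0.0268  0.224 ] -2.6596958067947445
row [ 406.4 -207.7   43.8   42.    66.4  -54.8]
row [ 406.4 -207.7   43.8   73.7  -46.6   96.1]
[ 0.2678 -0.5647  0.2445]
```

View pics/crop1.png

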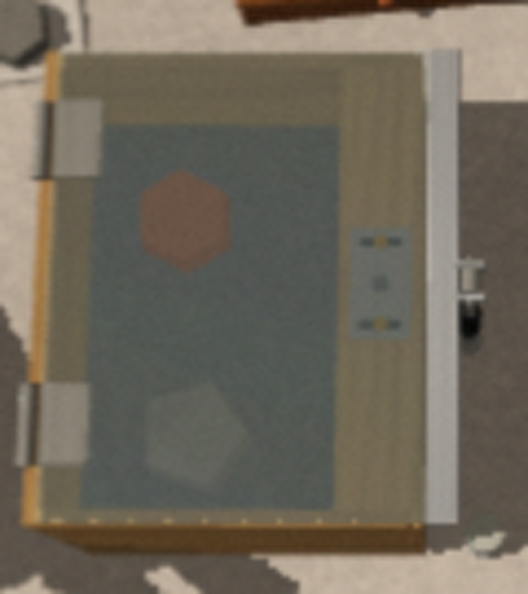

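The crop shows the lip's outer edge upright at column 458, rows 48-523. The plate is centred at (380,285) and the hole is visible at (380,283).

Run:
```python
from h import *
c=robot.camera("top")
f=lambda u,v,z: ray(c,(150+(u+.5)/4.4-.5,120+(v+.5)/4.4-.5),z)
a,b=f(458,48,.224),f(458,523,.224); print(a,b,np.degrees(np.arctan2(*(a-b)[[1,0]])),(a+b)/2)
print("hole",f(380,283,.22),"plate",f(351,285,.22),f(410,285,.22), "railfront",f(426,285,.22),"pivot",f(470,278,.226))
```

```text
[ 0.6962 -0.0398  0.224 ] [ 0.3965 -0.0418  0.224 ] 0.3693110244691725 [ 0.5463 -0.0408  0.224 ]
hole [0.5444 0.0073 0.22  ] plate [0.543  0.0251 0.22  ] [ 0.5433 -0.0112  0.22  ] railfront [ 0.5433 -0.0211  0.22  ] pivot [ 0.5465 -0.0482  0.226 ]
```

Emit:
{"name": "move_arm", "arguments": {
  "series": "350 -180 -60 0 0 0;350 -180 -60 0 0 0;350 -180 -60 0 0 0;350 -180 -60 0 0 0;350 -180 -60 0 0 0;350 -180 -60 0 0 0;350 -180 -60 21 33 -27;350 -180 -60 21 33 -27"
}}

```text
time: 1.97
position: [0.4697, -0.2997, 0.2961]
tool_rot: [0.951, 0.29, 0.074, -0.074]
ft_force: [0.4, -0.1, 1.0]
grip_width: 0.087
grip_force: 0.0
```

```bash
python3 -c "
from h import *
go([.546,-.22,.25],tool(15,0))"
```

```text
row [ 95.8 -15.7  65.9  35.5  56.3 -46.2]
```

Emit:
{"name": "move_arm", "arguments": {
  "series": "95 -15 65 35 56 -46;95 -15 65 35 56 -46;95 -15 65 35 56 -46;95 -15 65 35 56 -46;95 -15 65 35 56 -46;95 -15 65 35 56 -46;95 -15 65 35 56 -46;95 -15 65 35 56 -46"
}}

```text
time: 2.63
position: [0.5441, -0.2287, 0.2499]
tool_rot: [0.716, 0.505, 0.343, -0.339]
ft_force: [0.5, -0.0, 0.2]
grip_width: 0.0867
grip_force: 0.0
```

```bash
python3 -c "
from h import *
go([.546,-.22,.15],tool(15,0));print(robot.get_obs()['q'])"
```

```text
row [-79.3  14.1  58.2  10.8  16.5 -13.5]
[-0.9098  0.7507  1.3724  0.6963  1.7724 -0.7026]
```

Emit:
{"name": "move_arm", "arguments": {
  "series": "-79 14 58 11 16.5 -13.5;-79 14 58 11 16.5 -13.5;-79 14 58 11 16.5 -13.5;-79 14 58 11 16.5 -13.5;-79 14 58 11 16.5 -13.5;-79 14 58 11 16.5 -13.5"
}}

```text
time: 3.13
position: [0.5459, -0.2224, 0.1499]
tool_rot: [0.563, 0.56, 0.428, -0.432]
ft_force: [-0.5, -0.7, -0.2]
grip_width: 0.0873
grip_force: 0.0
```

```bash
python3 -c "
from h import *
go([.546,-.048,.111],tool(15,0));print(robot.get_obs()['q'])
c=robot.camera('scene');cv2.imwrite('pics/s2.png',cv2.resize(c['img'][80:300,80:360,::-1],None,fx=2.5,fy=2.5))
for t in('prop_grip','prop_tip','vial'):print(robot.tip_of(c,t)[:1])"
```

```text
row [  8.    0.4 175.5  -0.1   0.1  -0.3]
[-0.8879  1.0487  1.2397  0.7217  1.9754 -1.0226]
[{'xyz': [0.408, -0.0625, 0.0014], 'p': 0.43}]
[]
[{'xyz': [0.4114, -0.0618, 0.001], 'p': 0.48}]
```

View pics/s2.png

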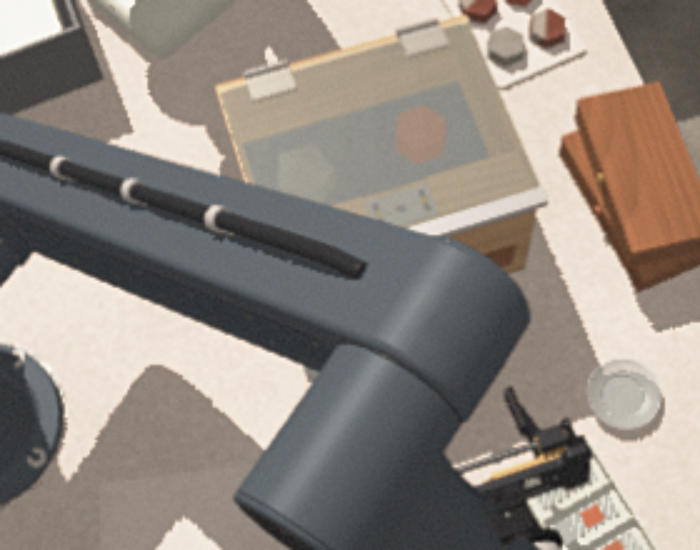

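The arm hides the rod, but the case, dish and vial are undisturbed and the gripper, at about (530,440), is clear. Going in.

Emit:
{"name": "move_arm", "arguments": {
  "series": "2 0 40 0 0 0;4 0 80 0 0 0;6 0 115 0 0 0;7 0 140 0 0 0;8 0 155 0 0 0;8 0 165 0 0 0;8 0 173 0 0 0;8 0 173 0 0 0"
}}

```text
time: 4.0
position: [0.5455, -0.0529, 0.1137]
tool_rot: [0.562, 0.561, 0.428, -0.431]
ft_force: [-0.0, -0.4, 0.4]
grip_width: 0.0872
grip_force: 0.0
```

Emit:
{"name": "move_arm", "arguments": {
  "series": "0 0 0 0 0 0;0 0 0 0 0 0;0 0 0 0 0 0;0 0 0 0 0 0;0 0 0 0 0 0;0 0 0 0 0 0;0 0 0 0 0 0;0 0 0 0 0 0",
  "jaw": 0.1,
  "newtons": 6
}}

```text
time: 4.67
position: [0.5454, -0.0534, 0.1133]
tool_rot: [0.562, 0.561, 0.428, -0.431]
ft_force: [-0.8, 0.2, -0.2]
grip_width: 0.0416
grip_force: 0.0
```

Emit:
{"name": "move_arm", "arguments": {
  "series": "0 0 0 0 0 0;0 0 0 0 0 0;0 0 0 0 0 0;0 0 0 0 0 0;0 0 0 0 0 0;0 0 0 0 0 0;0 0 0 0 0 0;0 0 0 0 0 0"
}}

```text
time: 5.33
position: [0.5453, -0.0533, 0.1134]
tool_rot: [0.562, 0.561, 0.428, -0.432]
ft_force: [-1.4, -0.2, -0.4]
grip_width: 0.0158
grip_force: 6.0
```

```bash
python3 -c "
from h import *
o=robot.get_obs();print(o['ft_force'],o['moment'],o['grip_width'],o['grip_force'])
c=robot.camera('top');cv2.imwrite('pics/t3.png',cv2.resize(c['img'][100:260,150:350,::-1],None,fx=3.5,fy=3.5))
for t in('prop_grip','prop_pivot'):print(robot.tip_of(c,t)[:1])"
```

```text
[-1.3982 -0.1986 -0.3556] [-0.5476 -0.0455  0.1329] 0.01576276507611737 5.999744720306808
[{'xyz': [0.5427, -0.0516, 0.106], 'p': 0.47}]
[{'xyz': [0.5481, -0.0501, 0.2266], 'p': 0.36}]
```

View pics/t3.png

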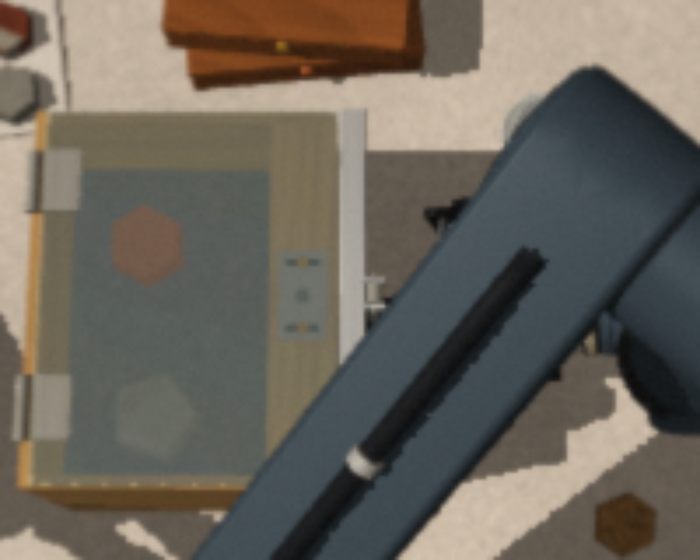

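Rod is gripped: the width reads 15.8 mm and the picture shows the fingers at the rod near (375,310). The upper arm crosses over the case's lower right corner at about (330,390), so I check its height before lifting.

```bash
python3 -c "
from h import *
c=robot.camera('top');T=np.linalg.inv(c['world_to_cam']);print('cam',T[:3,3],T[:3,2])
for z in(.3,.5,.7,.9):print(z,*[ray(c,(150+u/3.5,100+v/3.5),z)[:2] for u,v in((350,370),(200,555),(490,165),(590,70),(690,200))])
c=robot.camera('scene')
T=np.linalg.inv(c['world_to_cam']);print('cam',T[:3,3],T[:3,2])
cv2.imwrite('pics/s4.png',c['img'][:,:,::-1])"
```

```text
cam [ 0.2895 -0.0419  1.3346] [ 0.2057  0.0011 -0.9786]
0.3 [ 0.4707 -0.032 ] [0.3395 0.0712] [ 0.624  -0.1335] [ 0.6987 -0.2091] [ 0.5984 -0.2798]
0.5 [ 0.4357 -0.0339] [0.3298 0.0493] [ 0.5593 -0.1158] [ 0.6196 -0.1768] [ 0.5387 -0.2338]
0.7 [ 0.4006 -0.0358] [0.3201 0.0275] [ 0.4947 -0.0981] [ 0.5405 -0.1444] [ 0.479  -0.1878]
0.9 [ 0.3656 -0.0377] [0.3105 0.0056] [ 0.43   -0.0803] [ 0.4614 -0.1121] [ 0.4193 -0.1418]
cam [ 0.4032 -0.5009  1.2609] [ 0.1394  0.3723 -0.9176]
```

View pics/s4.png

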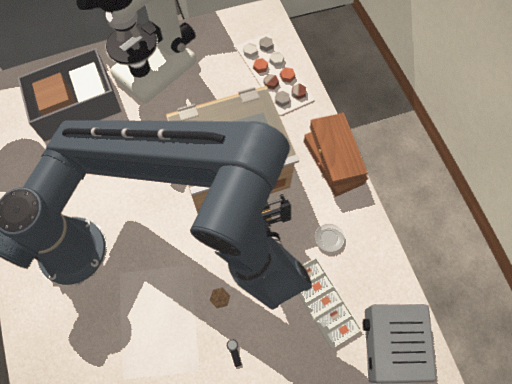

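```bash
python3 -c "
from h import *
a=robot.camera('top');b=robot.camera('scene')
for z in(.3,.4,.5,.6,.7,.8):print(z,ray(a,(323,135),z)[:2],ray(b,(262,150),z)[:2],ray(a,(250,210),z)[:2])"
```

```text
0.3 [ 0.6576 -0.2194] [ 0.5975 -0.0172] [ 0.4599 -0.0321]
0.4 [ 0.622  -0.2023] [ 0.5772 -0.0675] [ 0.4434 -0.0331]
0.5 [ 0.5864 -0.1851] [ 0.557  -0.1179] [ 0.4269 -0.034 ]
0.6 [ 0.5508 -0.1679] [ 0.5368 -0.1682] [ 0.4105 -0.0349]
0.7 [ 0.5153 -0.1508] [ 0.5166 -0.2186] [ 0.394  -0.0359]
0.8 [ 0.4797 -0.1336] [ 0.4964 -0.2689] [ 0.3775 -0.0368]
```

Elbow is at about z 0.6, well above the lid's arc. Next I compute the lift rows.

```bash
cat >> h.py <<'E'
H=np.array([.2135,.224]); L=.1115; X=.546
def pose(th,phi,dy=0):
    "grasp pose for lid th rad, rod lean phi deg"
    f=np.radians(phi); P=H+.263*np.array([-np.cos(th),np.sin(th)]); u=np.array([np.sin(f),np.cos(f)])
    g=P-L*u; t=P-.204*u; print("th",round(th,3),"phi",round(phi,1),"tip",t)
    return [X,g[0]+dy,g[1]],tool(15+phi,0)
def phi_for(th,ty): return np.degrees(np.arcsin((H[0]-.263*np.cos(th)-ty)/.204))
E
python3 - <<'E'
from h import *
o=robot.get_obs()
for th in(.03,.08,.14,.2,.27,.34,.4,.45): go(*pose(th,phi_for(th,-.0495-.01*th)),o)
E
```

```text
th 0.03 phi 0.1 tip [-0.0498  0.0279]
row [ 7.8  0.7 -1.3 -0.2  0.  -0.3]
th 0.08 phi 0.5 tip [-0.0503  0.041 ]
row [20.5  0.6 -4.7 -0.2 -0.3 -0.3]
th 0.14 phi 1.1 tip [-0.0509  0.0567]
row [35.8  0.6 -8.3 -0.2 -1.  -0.3]
th 0.2 phi 2.0 tip [-0.0515  0.0724]
row [ 51.1   0.5 -11.5  -0.2  -1.9  -0.3]
th 0.27 phi 3.4 tip [-0.0522  0.0905]
row [ 69.    0.4 -14.7  -0.2  -3.3  -0.3]
th 0.34 phi 5.2 tip [-0.0529  0.1085]
row [ 86.8   0.3 -17.3  -0.2  -5.1  -0.3]
th 0.4 phi 7.0 tip [-0.0535  0.1239]
row [102.1   0.2 -19.1  -0.2  -6.8  -0.3]
th 0.45 phi 8.7 tip [-0.054   0.1367]
row [114.7   0.1 -20.2  -0.2  -8.5  -0.3]
```

Emit:
{"name": "move_arm", "arguments": {
  "series": "8 0 -1.5 0 0 0;20.5 0 -5 0 -0.3 0;36 0 -8.5 0 -1 0;51 0 -11.5 0 -2 0;69 0 -15 0 -3.3 0;87 0 -17.5 0 -5 0;102 0 -19 0 -7 0;115 0 -20 0 -8.5 0",
  "newtons": 15
}}

```text
time: 6.35
position: [0.5452, -0.0424, 0.2315]
tool_rot: [0.593, 0.592, 0.384, -0.388]
ft_force: [-1.3, -0.6, -4.1]
grip_width: 0.015
grip_force: 15.0
```

Run:
```python
from h import *
o=robot.get_obs();print(o['ft_force'],o['moment'],o['q'])
c=robot.camera('top')
for t in('prop_pivot','prop_grip'):print(t,robot.tip_of(c,t)[:1])
for th in(.5,.56,.62,.68,.74,.8,.85,.88): go(*pose(th,phi_for(th,-.0495-.01*th)),o)
```

```text
[-1.3086 -0.6224 -4.0824] [-1.1313  0.0221  0.3064] [-0.6833  0.7661  1.5612  0.7955  1.7163 -0.9615]
prop_pivot []
prop_grip []
th 0.5 phi 10.5 tip [-0.0545  0.1495]
row [10.2  0.7 -2.2 -0.2 -1.7 -0.2]
th 0.56 phi 13.0 tip [-0.0551  0.1649]
row [25.   0.7 -5.1 -0.2 -4.1 -0.2]
th 0.62 phi 15.7 tip [-0.0557  0.1804]
row [39.8  0.6 -7.6 -0.3 -6.8 -0.2]
th 0.68 phi 18.7 tip [-0.0563  0.1961]
row [54.6  0.6 -9.7 -0.3 -9.8 -0.2]
th 0.74 phi 21.9 tip [-0.0569  0.2121]
row [ 69.5   0.5 -11.4  -0.3 -13.1  -0.2]
th 0.8 phi 25.5 tip [-0.0575  0.2285]
row [ 84.5   0.4 -12.8  -0.3 -16.6  -0.2]
th 0.85 phi 28.7 tip [-0.058   0.2426]
row [ 97.1   0.4 -13.7  -0.3 -19.9  -0.2]
th 0.88 phi 30.7 tip [-0.0583  0.2513]
row [104.7   0.4 -14.2  -0.3 -21.9  -0.2]
```

Load is about 4 N, so the lid is being carried. Continue.

Emit:
{"name": "move_arm", "arguments": {
  "series": "10 0 -2 0 -1.7 0;25 0 -5 0 -4 0;40 0 -7.5 0 -7 0;54.5 0 -10 0 -10 0;69.5 0 -11.5 0 -13 0;84.5 0 -13 0 -16.5 0;97 0 -13.5 0 -20 0;104.5 0 -14 0 -22 0"
}}

```text
time: 7.17
position: [0.5451, -0.0127, 0.3319]
tool_rot: [0.655, 0.655, 0.264, -0.269]
ft_force: [-3.9, -1.3, -1.8]
grip_width: 0.0155
grip_force: 15.0
```

Run:
```python
from h import *
o=robot.get_obs();print(o['ft_force'],o['moment'],o['q'])
c=robot.camera('top')
for t in('prop_pivot','prop_grip','prop_tip'):print(t,robot.tip_of(c,t)[:1])
cv2.imwrite('pics/t5.png',c['img'][:,:,::-1])
for th,y in((.91,-.045),(.92,-.03),(.92,-.015),(.92,0),(.92,.005)): go(*pose(th,phi_for(th,y)),o)
```

```text
[-3.9204 -1.2662 -1.7789] [-0.7242  0.2907  0.3857] [-0.558   0.4675  1.5247  0.6302  1.6213 -0.6819]
prop_pivot [{'xyz': [0.546, 0.0435, 0.4262], 'p': 0.48}]
prop_grip [{'xyz': [0.5473, -0.0097, 0.3236], 'p': 0.55}]
prop_tip []
th 0.91 phi 28.4 tip [-0.045   0.2522]
row [ 9.4  0.9  4.  -0.4  2.3 -0.2]
th 0.92 phi 24.4 tip [-0.03    0.2474]
row [14.4  0.9 11.8 -0.4  6.3 -0.2]
th 0.92 phi 19.8 tip [-0.015   0.2413]
row [17.8  1.  19.9 -0.4 10.9 -0.2]
th 0.92 phi 15.4 tip [0.     0.2366]
row [21.6  1.  27.5 -0.4 15.3 -0.2]
th 0.92 phi 13.9 tip [0.005  0.2353]
row [23.   1.1 30.  -0.4 16.8 -0.2]
```

View pics/t5.png

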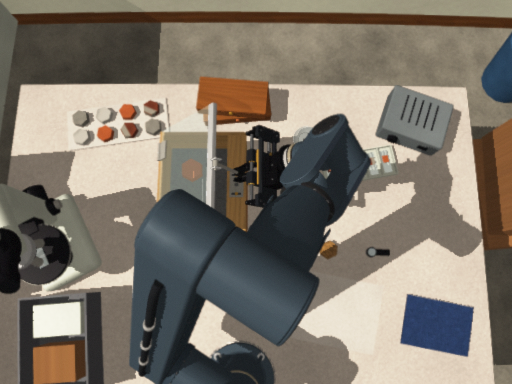

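The lid is up: its lip is at column 212, the fingers hold the rod near (245,172), and the arm is above the lid. Now I swing the pin in over the rail.

Emit:
{"name": "move_arm", "arguments": {
  "series": "9.5 -0.3 4 0 2.3 0;14.5 -0.6 12 0 6.3 0;16 -1 16 0 8.5 0;18 -1 20 0 11 0;20 -1 24 0 13 0;21.5 -1 27.5 0 15.3 0;23 -1 30 0 16.8 0;23 -1 30 0 16.8 0"
}}

```text
time: 8.03
position: [0.5449, 0.0237, 0.3236]
tool_rot: [0.61, 0.607, 0.358, -0.364]
ft_force: [-4.0, -1.1, -2.9]
grip_width: 0.0154
grip_force: 15.0
```

Run:
```python
from h import *
o=robot.get_obs();print(o['ft_force'],o['moment'],o['q'])
for n in('top','scene'):
  c=robot.camera(n)
  for t in('prop_pivot','prop_grip','prop_tip','case_hole'):print(t,robot.tip_of(c,t)[:1])
  if n=='scene': cv2.imwrite('pics/s6.png',cv2.resize(c['img'][90:250,150:350,::-1],None,fx=3.5,fy=3.5))
for th in(.91,.9,.89,.88,.87,.86,.85): go(*pose(th,phi_for(th,.006)),o)
```

```text
[-4.0091 -1.0934 -2.9356] [-0.8521  0.1285  0.6269] [-0.5797  0.5669  1.5859  0.8314  1.7124 -0.78  ]
prop_pivot []
prop_grip []
prop_tip []
case_hole [{'xyz': [0.5432, 0.0037, 0.2227], 'p': 0.76}]
prop_pivot [{'xyz': [0.546, 0.0532, 0.4338], 'p': 0.67}]
prop_grip [{'xyz': [0.5472, 0.0285, 0.3251], 'p': 0.45}]
prop_tip []
case_hole []
th 0.91 phi 13.1 tip [0.006  0.2329]
row [ 1.   1.1  0.1 -0.3  0.6 -0.5]
th 0.9 phi 12.5 tip [0.006  0.2308]
row [-1.2  1.1  0.1 -0.3  1.2 -0.5]
th 0.89 phi 11.9 tip [0.006  0.2287]
row [-3.3  1.1  0.2 -0.3  1.8 -0.5]
th 0.88 phi 11.3 tip [0.006  0.2267]
row [-5.4  1.1  0.3 -0.3  2.4 -0.5]
th 0.87 phi 10.7 tip [0.006  0.2246]
row [-7.6  1.1  0.4 -0.3  3.  -0.5]
th 0.86 phi 10.1 tip [0.006  0.2225]
row [-9.7  1.2  0.6 -0.3  3.5 -0.5]
th 0.85 phi 9.6 tip [0.006  0.2204]
row [-11.9   1.2   0.7  -0.3   4.1  -0.5]
```

View pics/s6.png

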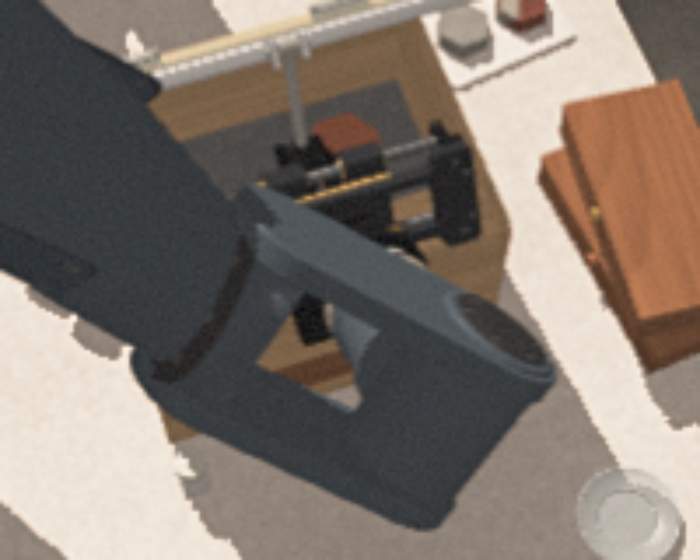

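Emit:
{"name": "move_arm", "arguments": {
  "series": "0 -1 0 0 0 0;0 -2 0 0 0 0;0 -2 0 0 0 0;0 -2 0 0 0 0"
}}

```text
time: 8.87
position: [0.5448, 0.0235, 0.326]
tool_rot: [0.61, 0.608, 0.359, -0.36]
ft_force: [2.6, -0.9, -3.1]
grip_width: 0.0156
grip_force: 15.0
```

Emit:
{"name": "move_arm", "arguments": {
  "series": "-2 0.8 0 0 0.6 0;-4 0.8 0 0 1.2 0;-6.5 0.8 0.2 0 1.9 0;-8.5 0.8 0.3 0 2.5 0;-10 0.8 0.5 0 3 0;-11 0.8 0.6 0 3.3 0;-11 0.8 0.6 0 3.3 0;-11 0.8 0.6 0 3.3 0"
}}

```text
time: 9.53
position: [0.5447, 0.0189, 0.3155]
tool_rot: [0.599, 0.597, 0.376, -0.378]
ft_force: [4.9, -0.1, -3.4]
grip_width: 0.0156
grip_force: 15.0
```

```bash
cat >> h.py <<'E'
def est(o=None,L=L):
    "tip estimate from the measured pose, assuming rod at alpha-15 and pivot on the arc"
    o=o or robot.get_obs(); r=R.from_quat(o["tool_rot"]); z=r.apply([0,0,1]); g=o["position"]+.003*z
    al=np.degrees(np.arcsin(-z[2])); f=np.radians(al-15); u=np.array([np.sin(f),np.cos(f)])
    P=g[1:]+L*u; d=P-H
    # lean with pivot exactly on the arc at the measured height
    th=np.arctan2(d[1],-d[0]); print("alpha",al,"phi",al-15,"P",P,"th",th,"r",np.hypot(*d),"tip rigid",P-.204*u)
    Pa=H+.263*d/np.hypot(*d); w=Pa-g[1:]; w/=np.hypot(*w); print("tip arc",Pa-.204*w,"phi",np.degrees(np.arctan2(*w)))
    print("F",o["ft_force"],"M",o["moment"])
E
python3 - <<'E'
from h import *
est()
E
```

```text
alpha 25.55081187569183 phi 10.550811875691831 P [0.042  0.4238] th 0.8615463320461639 r 0.26332877621915135 tip rigid [0.0046 0.2233]
tip arc [0.0044 0.2231] phi 10.682699030760205
F [ 4.8885 -0.0624 -3.411 ] M [-1.1034 -0.4683 -0.6307]
```

Emit:
{"name": "move_arm", "arguments": {
  "series": "0 0.7 0 0 0 0;-0.5 0.7 0 0 0.2 0;-1 0.7 0.1 0 0.3 0;-1 0.7 0.1 0 0.3 0;-1 0.7 0.1 0 0.3 0;-1 0.7 0.1 0 0.3 0"
}}

```text
time: 10.03
position: [0.5448, 0.0189, 0.3147]
tool_rot: [0.598, 0.597, 0.377, -0.38]
ft_force: [2.4, -0.5, -3.5]
grip_width: 0.0155
grip_force: 15.0
```

Run:
```python
from h import *
est()
```

```text
alpha 25.246642191403435 phi 10.246642191403435 P [0.0414 0.4232] th 0.8581986547118005 r 0.2632161691363576 tip rigid [0.0051 0.2224]
tip arc [0.005  0.2223] phi 10.333166022036345
F [ 2.4399 -0.5062 -3.4992] M [-1.0326 -0.3524 -0.4645]
```

Emit:
{"name": "move_arm", "arguments": {
  "series": "-0.7 0.5 0 0 0.2 0;-1.4 0.5 0.1 0 0.4 0;-2 0.5 0.2 0 0.6 0;-2.5 0.5 0.2 0 0.7 0;-2.5 0.5 0.2 0 0.7 0;-2.5 0.5 0.2 0 0.7 0"
}}

```text
time: 10.53
position: [0.5449, 0.018, 0.3122]
tool_rot: [0.595, 0.594, 0.38, -0.385]
ft_force: [0.3, -1.2, -2.9]
grip_width: 0.0155
grip_force: 15.0
```

Run:
```python
from h import *
est()
```

```text
alpha 24.52312748675902 phi 9.52312748675902 P [0.0392 0.4209] th 0.8461865292695424 r 0.26299576952248344 tip rigid [0.0054 0.2197]
tip arc [0.0054 0.2197] phi 9.521437139131612
F [ 0.3187 -1.1799 -2.9106] M [-1.0035 -0.1107  0.0311]
```

Emit:
{"name": "move_arm", "arguments": {
  "series": "-0.5 0 0 0 0.1 0;-1 0 0 0 0.3 0;-1.5 0 0.1 0 0.4 0;-2 0 0.1 0 0.6 0;-2 0 0.1 0 0.6 0;-2 0 0.1 0 0.6 0"
}}

```text
time: 11.03
position: [0.5449, 0.0172, 0.3103]
tool_rot: [0.593, 0.592, 0.383, -0.388]
ft_force: [-1.5, -0.2, -3.2]
grip_width: 0.0155
grip_force: 15.0
```

Run:
```python
from h import *
est()
```

```text
alpha 23.932049989844078 phi 8.932049989844078 P [0.0373 0.4193] th 0.8365493740171421 r 0.26304284188376065 tip rigid [0.0056 0.2177]
tip arc [0.0055 0.2177] phi 8.949163217116139
F [-1.4794 -0.2409 -3.1564] M [-1.0452  0.0197  0.279 ]
```

Emit:
{"name": "move_arm", "arguments": {
  "series": "-0.5 0 0 0 0.1 0;-1 -0.3 0 0 0.3 0;-1.5 -0.3 0.1 0 0.4 0;-2 -0.3 0.1 0 0.6 0;-2 -0.3 0.1 0 0.6 0;-2 -0.3 0.1 0 0.6 0"
}}

```text
time: 11.53
position: [0.5449, 0.0163, 0.3085]
tool_rot: [0.592, 0.59, 0.387, -0.39]
ft_force: [-2.5, -2.0, -2.9]
grip_width: 0.0157
grip_force: 15.0
```

Run:
```python
from h import *
est()
```

```text
alpha 23.348634751725776 phi 8.348634751725776 P [0.0353 0.4176] th 0.8268128900308191 r 0.26317331986067244 tip rigid [0.0057 0.2158]
tip arc [0.0055 0.2157] phi 8.417893528168873
F [-2.4956 -2.0295 -2.9477] M [-1.0786 -0.0309  0.2886]
```

Emit:
{"name": "move_arm", "arguments": {
  "series": "-0.5 0 0 0 0.1 0;-1 -0.3 0 0 0.3 0;-1.5 -0.3 0 0 0.4 0;-2 -0.3 0 0 0.5 0;-2 -0.3 0 0 0.5 0;-2 -0.3 0 0 0.5 0"
}}

```text
time: 12.03
position: [0.5449, 0.0154, 0.3067]
tool_rot: [0.59, 0.588, 0.389, -0.393]
ft_force: [-0.9, -1.8, -1.9]
grip_width: 0.0155
grip_force: 15.0
```

Run:
```python
from h import *
est()
```

```text
alpha 22.863220818259656 phi 7.863220818259656 P [0.0335 0.416 ] th 0.8175758494961469 r 0.2632084595951039 tip rigid [0.0056 0.2139]
tip arc [0.0054 0.2138] phi 7.946589535407417
F [-0.9118 -1.8144 -1.9098] M [-1.0011 -0.0163  0.1202]
```

Emit:
{"name": "move_arm", "arguments": {
  "series": "-0.5 0 0 0 0.1 0;-1 -0.2 0 0 0.3 0;-1.5 -0.2 0 0 0.4 0;-2 -0.2 0 0 0.5 0;-2 -0.2 0 0 0.5 0;-2 -0.2 0 0 0.5 0"
}}

```text
time: 12.53
position: [0.5449, 0.0146, 0.3049]
tool_rot: [0.588, 0.587, 0.392, -0.395]
ft_force: [0.7, -3.6, -1.6]
grip_width: 0.0155
grip_force: 15.0
```

Run:
```python
from h import *
est()
for n in('top','scene'):
  c=robot.camera(n)
  for t in('prop_pivot','prop_grip','prop_tip','case_hole'):print(t,robot.tip_of(c,t)[:1])
  if n=='top': cv2.imwrite('pics/t7.png',cv2.resize(c['img'][110:240,150:290,::-1],None,fx=4.5,fy=4.5,interpolation=cv2.INTER_CUBIC))
```

```text
alpha 22.370251092428923 phi 7.370251092428923 P [0.0317 0.4143] th 0.8081872935210715 r 0.26323599722329727 tip rigid [0.0055 0.212 ]
tip arc [0.0053 0.2119] phi 7.464707310368962
F [ 0.7422 -3.5561 -1.6058] M [-0.9604 -0.1678 -0.1434]
prop_pivot []
prop_grip []
prop_tip []
case_hole []
prop_pivot [{'xyz': [0.5436, 0.0282, 0.4144], 'p': 0.67}]
prop_grip [{'xyz': [0.5481, 0.0181, 0.3056], 'p': 0.69}]
prop_tip []
case_hole [{'xyz': [0.5476, 0.01, 0.2201], 'p': 0.65}]
```

View pics/t7.png

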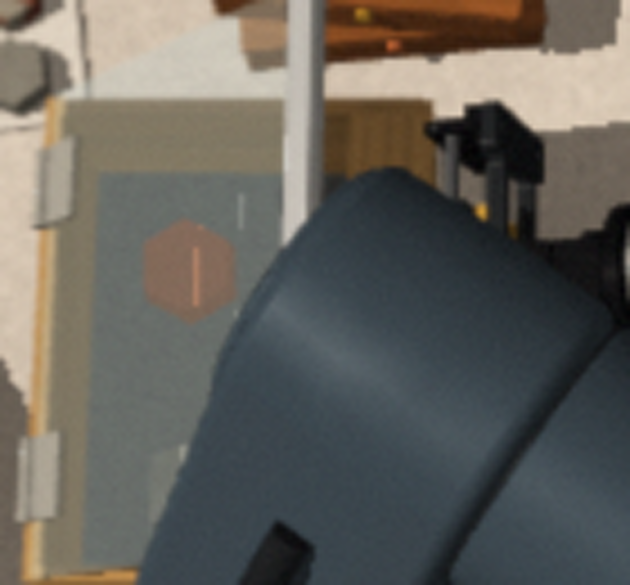

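The arm hides the pin, but the pivot is at z 0.414, so the tip is about 8 mm below the rail top and in the hole. Fy shows the pin leaning on the hole's wall, so I ease it off while lowering.

Emit:
{"name": "move_arm", "arguments": {
  "series": "-0.5 0 -0.2 0 0 0;-1 0 -0.4 0 0 0;-1.5 0 -0.5 0 0.1 0;-2 0 -0.6 0 0.2 0;-2 0 -0.6 0 0.2 0;-2 0 -0.6 0 0.2 0"
}}

```text
time: 13.53
position: [0.5448, 0.0136, 0.3031]
tool_rot: [0.588, 0.586, 0.393, -0.396]
ft_force: [5.0, -2.4, -3.1]
grip_width: 0.0156
grip_force: 15.0
```

Run:
```python
from h import *
est()
```

```text
alpha 22.15421852859493 phi 7.154218528594932 P [0.0303 0.4126] th 0.7999108039235775 r 0.26295728808692254 tip rigid [0.0049 0.2102]
tip arc [0.0049 0.2102] phi 7.137088234057981
F [ 4.9657 -2.3653 -3.1067] M [-1.0443 -0.3464 -0.6515]
```

Emit:
{"name": "move_arm", "arguments": {
  "series": "-0.4 0.4 -0.1 0 0 0;-0.8 0.8 -0.2 0 0 0;-1.2 0.9 -0.4 0 0.1 0;-1.6 0.9 -0.4 0 0.2 0;-1.6 0.9 -0.4 0 0.2 0;-1.6 0.9 -0.4 0 0.2 0"
}}

```text
time: 14.03
position: [0.5449, 0.0131, 0.3023]
tool_rot: [0.586, 0.585, 0.394, -0.398]
ft_force: [1.6, 1.9, -1.3]
grip_width: 0.0155
grip_force: 15.0
```

Run:
```python
from h import *
est()
```

```text
alpha 21.855666824604352 phi 6.855666824604352 P [0.0292 0.4119] th 0.7951021149926398 r 0.2631528904237956 tip rigid [0.0049 0.2093]
tip arc [0.0048 0.2092] phi 6.91703349653355
F [ 1.5556  1.8793 -1.2981] M [-0.6497 -0.2412 -0.2508]
```

Emit:
{"name": "move_arm", "arguments": {
  "series": "-0.4 0.3 0 0 0.1 0;-0.8 0.3 0 0 0.2 0;-1.2 0.3 0 0 0.2 0;-1.2 0.3 0 0 0.2 0;-1.2 0.3 0 0 0.2 0;-1.2 0.3 0 0 0.2 0"
}}

```text
time: 14.53
position: [0.5449, 0.013, 0.3019]
tool_rot: [0.585, 0.585, 0.395, -0.4]
ft_force: [-1.0, 3.9, 4.9]
grip_width: 0.0156
grip_force: 15.0
```

Run:
```python
from h import *
est()
```

```text
alpha 21.56276574602558 phi 6.56276574602558 P [0.0285 0.4116] th 0.7924882382070546 r 0.2634669672554075 tip rigid [0.0052 0.209 ]
tip arc [0.0049 0.2087] phi 6.750151101952226
F [-0.982  3.899  4.898] M [0.6079 0.0548 0.2527]
```

Collar is seated: the push is back at +5 N and the pivot height of 0.4116 matches fully home. I ease the grip, then open.

Emit:
{"name": "move_arm", "arguments": {
  "series": "0 0 0 0 0 0;0.5 0 0 0 0 0;0.5 0 0 0 0 0;0.5 0 0 0 0 0",
  "newtons": 3
}}

```text
time: 14.87
position: [0.545, 0.0124, 0.3012]
tool_rot: [0.586, 0.585, 0.394, -0.399]
ft_force: [-4.0, 2.5, 2.9]
grip_width: 0.0162
grip_force: 3.0
```

Emit:
{"name": "move_arm", "arguments": {
  "series": "0 0 0 0 0 0;0 0 0 0 0 0;0 0 0 0 0 0;0 0 0 0 0 0;0 0 0 0 0 0;0 0 0 0 0 0",
  "jaw": 0.6
}}

```text
time: 15.37
position: [0.546, 0.012, 0.3011]
tool_rot: [0.586, 0.585, 0.395, -0.398]
ft_force: [-0.2, -0.2, -0.2]
grip_width: 0.047
grip_force: 0.0
```

Run:
```python
from h import *
o=robot.get_obs();print(o['ft_force'],o['grip_width'])
c=robot.camera('scene')
for t in('prop_pivot','prop_grip','prop_tip'):print(t,robot.tip_of(c,t)[:1])
```

```text
[-0.2125 -0.1821 -0.1914] 0.047041520603256
prop_pivot [{'xyz': [0.5482, 0.0295, 0.4132], 'p': 0.58}]
prop_grip [{'xyz': [0.5462, 0.0191, 0.2989], 'p': 0.7}]
prop_tip [{'xyz': [0.546, 0.0081, 0.2085], 'p': 0.5}]
```

Emit:
{"name": "move_arm", "arguments": {
  "series": "0 0 -10 0 0 0;0 0 -25 0 0 0;0 0 -45 0 0 0;0 0 -70 0 0 0;0 0 -100 0 0 0;0 0 -130 0 0 0;0 0 -160 0 0 0;0 0 -160 0 0 0"
}}

```text
time: 16.23
position: [0.5471, -0.143, 0.3624]
tool_rot: [0.588, 0.585, 0.396, -0.394]
ft_force: [-0.1, 0.1, -0.8]
grip_width: 0.0524
grip_force: 0.0
```

Run:
```python
from h import *
print(robot.get_obs()['ft_force'])
for n in('scene','top'):
  c=robot.camera(n)
  for t in('prop_pivot','prop_grip','prop_tip','vial','rock_pale','dish','slide_tray'):print(t,robot.tip_of(c,t)[:1])
  if n=='scene':cv2.imwrite('pics/s8.png',cv2.resize(c['img'][80:300,130:400,::-1],None,fx=2.6,fy=2.6))
```

```text
[-0.0592  0.0603 -0.7833]
prop_pivot [{'xyz': [0.5444, 0.0279, 0.4156], 'p': 0.57}]
prop_grip [{'xyz': [0.5459, 0.0155, 0.2991], 'p': 0.52}]
prop_tip [{'xyz': [0.5484, 0.0066, 0.21], 'p': 0.73}]
vial []
rock_pale [{'xyz': [0.382, -0.2725, -0.0015], 'p': 0.82}]
dish [{'xyz': [0.7514, -0.2109, -0.0018], 'p': 0.66}]
slide_tray [{'xyz': [0.6614, -0.3775, -0.0021], 'p': 0.58}]
prop_pivot [{'xyz': [0.5455, 0.0282, 0.4125], 'p': 0.66}]
prop_grip [{'xyz': [0.5461, 0.0199, 0.2951], 'p': 0.42}]
prop_tip [{'xyz': [0.5443, 0.009, 0.2067], 'p': 0.73}]
vial []
rock_pale []
dish [{'xyz': [0.7434, -0.2124, -0.0015], 'p': 0.84}]
slide_tray [{'xyz': [0.661, -0.3815, -0.0029], 'p': 0.59}]
```

View pics/s8.png

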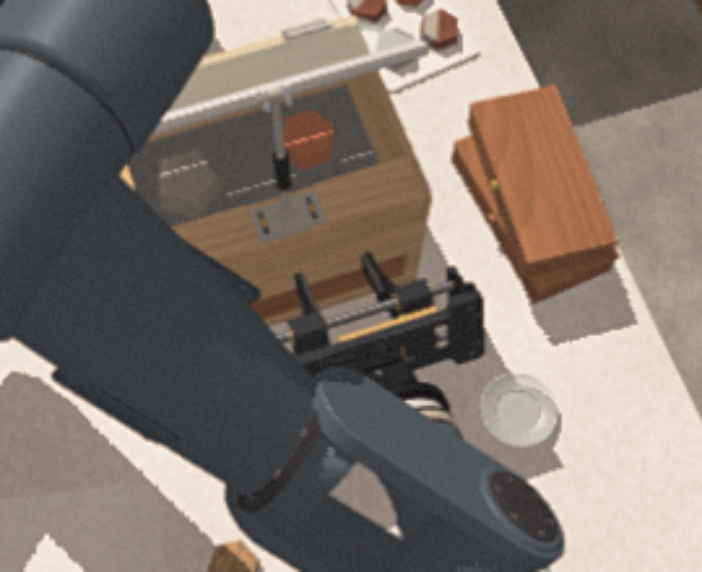

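The lid stands propped: the rod, at about (280,150), ends in the plate at about (287,208), and the gripper is clear. Both cameras put the tip at z ≈ 0.208, which is fully home.

```bash
python3 -c "
from rig import robot
print(robot.hand_in())"
```

```text
the job is handed in; nothing more can be done
None
```

The lid is open and propped on its own rod, with the pin fully home in the holding hole. The gripper is released and clear, and the job was handed in at about 16 s of the 64 s; I saw nothing else disturbed, though the arm hid the vial in the last pictures.

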